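# Click the kettle's temperature dial to the three-dot mark and switch it on

## Robot

A 6-joint arm with a two-finger parallel gripper is mounted at the origin on a cart in front of the work surface, level with it; the furniture and walls round the work are solid. World frame = base frame: x ahead of the robot, y to its left, z up, the work surface at z = 0. Lengths are in m, angles in rad, forces in N, time in s.
With the tool pointing down it reaches from about 0.3 to 0.875 m from the base axis. Payload 6.4 kg.
Tool frame: the origin (TCP) lies at the very end of the fingers, on their centre line; the grasp point (between the pads) lies 19 mm behind it; z points along the fingers, y is the line along which they close (so a half turn about z gives the same grasp; the last joint's range is limited). The gripper opens to 85 mm and grips with 20 to 120 N. Pads are 22 mm wide; open, the fingers measure 114 mm over their backs; the gripper's body (76 mm by 85 mm) begins 54 mm behind the grasp point. The pads swing forward as they close: fully open they stand 13 mm farther back than shut.
Start: joints at [-1.306, 0.181, 1.607, -0, 1.354, -0.206], TCP at [0.261, -0.512, 0.231] pointing down, gripper open.
Joint ranges: [-2.99, 2.99], [-0.89, 2.07], [0.3, 2.58], [-1.14, 4.28], [0, 2.63], [-3.12, 3.12]. Speed limits (rad/s): [2.57, 2.57, 3.01, 3.14, 3.14, 3.14].

## Interface

Orientations are given as a unit quaternion [w, x, y, z].
In Python, from bench import ctrl, camera, calibration, order, outline_of gives the robot as it stands.
- The arm moves only by the tool move_arm, never from a script. Its argument "series" is a list that holds one entry, the list of rows, each a list of 5 numbers: the opening, from 0 (shut) to 1 (fully open), then the shift along the tool's x, y, z in mm, then the turn about the tool's z in rad. A call has exactly 10 rows; each row is the pose to reach, as a shift and turn from the pose commanded when the call began, along the tool's axes at that moment; what a row does not reach only later rows make up. A row lasts 1/12 s, in which the tool goes at most 41.7 mm and 7.16 degrees, less where a joint would pass 70% of its speed; a pose out of reach is approached as far as the arm can. A call with a gripper value outside its range is refused whole. The fingers move at their own pace and stop on an object; the grip force is fixed at half the most. Time passes only in rows, so rows that repeat a pose let the fingers close, or fill a call up. It gives the time, the measured TCP pose, the force, the opening and the grip force at its end, in the units of the state.
- ctrl.get_obs(): the state, without advancing time (a new reading comes with each control period).
- camera(name): name is "scene" or "side" or "wrist"; returns (picture, depth): 384x512x3 uint8, blue, green, red; 384x512 float32, m along the optical axis (not along the pixel's ray), 0 where there is no reading.
- calibration(name): a dict with "intrinsics" (3x3 intrinsics, pixels), "rvec" (rotation vector, rad) and "tvec" (3), from world to camera coordinates, as OpenCV has them. Camera axes: x right, y down, z forward; pixel columns grow to the right and rows downward; lengths in m; the calibration is good to about 2 mm. A picture is of the moment at which its call begins: read the wrist's pose just before it. calibration takes no time and is no camera call; for the wrist camera it gives the pose at the moment of the call.
- order.hand_in(): hands the job in; it is judged then, once.
Trained networks look in the newest picture that a camera, given by its name, has taken for a name from the list of things; names that differ only in an ending like _2 or _b are one class to them, and where a whole thing is asked for, a point or a joint stands for the part that bears it (a point fixed in the world has none). Each returns a list of dicts, best first, with "conf" (0 to 1); they miss things now and then, are a little off and sometimes report something else, mostly with a low value. They report only what shows in the picture. A call takes as long as a camera call.
- outline_of(target, camera): "region" (384x512 bool, what is visible of it) and "bbox" ([centre column, centre row, width, height] in pixels, round what is visible of it).
The state is a dict: "time_s": time; "q": joint angles; "dq": joint speeds; "joint_efforts": joint torques, N m; "eef_pos": TCP position; "eef_rot": TCP orientation; "wrist_force": force on the tool from outside, world axes, zero at the start; "torque": the same for the moment, N m; "opening": opening from 0.0 (shut) to 1.0 (fully open); "grasp_force": force on a finger pad.
Only numpy, scipy, OpenCV 4.12 (cv2) and the standard library are available. Lean on these libraries where they do the work, as an engineer would, in place of code of your own. Each camera call takes 0.05 s, during which the arm holds its last target. There are 200 camera calls.

## Task

Get the electric kettle ready to heat: with a fingertip against its knurled edge, turn the temperature dial on the kettle's base clockwise until it clicks in at the three-dot mark, then press down the raised, robot-side half of the rocker switch beside it so that it stays on. Do it gently with the fingers' ends or sides only: grip and lift nothing, do not shove the base or the kettle, and leave the other things on the worktop where they are.

Things in the scene. Friction and masses are not known exactly. Their poses are not given: they have to be found in the camera images.
- kettle_station: Black kettle base, loose slab 288 x 164 mm, 26 mm high, 1.2 kg, on rubber feet. Origin on its underside below the control panel (aluminium plate, top at z = 26 mm); +x points to the kettle, +y left. It reaches from x = -48 to 240 mm, y = -82 to 82 mm; the kettle stands at x = 158 mm, its wall begins 80 mm from the origin. The cord at the rear cannot be felt.
- dial_top (a point): Centre of the dial's top, 48 mm above the base's underside, at x = 0, y = +36 mm of the base. The dial: upright round aluminium knob, 48 mm in diameter, knurled side 28 to 46 mm above the base's underside, no handle: it turns by friction only. White pointer on its dark top; on the panel round its kettle side are marks of one, two, three (triangle), four (square) dots, clockwise.
- dial (a joint): Dial angle, rad, growing clockwise from above (robot's side of the rim goes to the base's +y). Clicks in at 0, 0.52, 1.05, 1.57 (one to four dots); at 0.785 the pointer points to the base's +x; starts at 0 or 0.52. A click takes about 0.045 N m (2 N along the rim), so pressing 4 to 8 N on the rim will do; past the hump midway it springs into the next mark. 12.6 mm of rim a click.
- rocker_press (a point): Point to press: on the rocker's robot-side half, 17 mm from the pivot, a small aluminium inlay; moves with it. Black rocker, 49 mm in the base's x by 25 mm in y, pivot 33 mm above the base's underside at x = 0, y = -42 mm. Off: this half stands up 21 degrees, point 39 mm above the underside; on: it lies level, point 33 mm up, and the kettle-side half stands up.
- rocker (a joint): Angle of the rocker, rad: 0 off (start), 0.36 on. Halfway it snaps over by itself and stays; that takes about 4 N at the press point.
- kettle: Black jug kettle, 0.8 kg, 154 mm in diameter and 207 mm high, standing loose on the base's disc (its foot 30 mm above the worktop); origin at the centre of its foot. Handle to its -y (about the robot's right), spout to +y. To be left standing.
- egg_timer: Bystander: wind-up kitchen timer, 61 mm across, 52 mm high, origin under its centre. Its dial is not the one to turn.
- salt_shaker: Bystander: salt shaker, 44 mm across, 90 mm high, origin under its centre.
- match_box: Bystander: box of matches, 54 x 36 x 15 mm, origin under its centre.
- cork: Bystander: upright wine cork, 24 mm across, 40 mm high, origin under its centre.

How it is judged:
By the outcome, as a careful person would: the job done as asked, in the order asked, and still so for the second after the job is handed in, with the robot touching nothing.
It also fails if it takes over 48 s, if anything falls off the work surface, if the arm or the gripper's body presses on something with over 40 N, if the wrist force passes 120 N, or if a joint passes its speed limit or range.

## Working session

There is one attempt and no reset: what is moved stays moved. The work goes in short steps, Python scripts to look and compute and a tool call to move; the robot and the scene stay as the last step left them, time stands still between calls to the robot, and variables do not carry over. Pictures are saved under pics/ and viewed, at most 10 in all, crops included, and the job is handed in when it is done.

Besides the shell and the picture viewer there is one more tool, called after ">>>" as name(argument=value, ...) on one line, values as JSON. move_arm: Moves the arm, as the interface text tells. Its arguments: {"type":"object","properties":{"series":{"type":"array","items":{"type":"array","items":{"type":"array","items":{"type":"number"}}}}},"required":["series"]}

```bash
mkdir -p pics
cat > h.py <<'E'
import numpy as np, cv2
from bench import ctrl, camera, calibration, order, outline_of
def pts(name, depth, mask):
    c=calibration(name); K=np.array(c["intrinsics"],float); R=cv2.Rodrigues(np.array(c["rvec"],float))[0]; t=np.array(c["tvec"],float).ravel()
    v,u=np.nonzero(mask&(depth>0)); d=depth[v,u]
    P=np.linalg.inv(K)@np.vstack([u,v,np.ones_like(u)])*d
    return (R.T@(P-t[:,None])).T
def proj(name,P):
    c=calibration(name); return cv2.projectPoints(np.array(P,float).reshape(-1,1,3),np.array(c["rvec"],float),np.array(c["tvec"],float),np.array(c["intrinsics"],float),None)[0].reshape(-1,2)
E
python3 - <<'E'
from h import *
o=ctrl.get_obs(); print(o["time_s"],o["eef_pos"],o["eef_rot"])
ims=[]
for n in ["scene","side"]:
    im,d=camera(n); ims.append(im.copy()); np.save(f"d_{n}.npy",d); cv2.imwrite(f"raw_{n}.png",im)
    for t in ["kettle_station","dial_top","dial","rocker_press","rocker","kettle","egg_timer","salt_shaker","match_box","cork"]:
        r=outline_of(t,n)
        for x in r[:2]:
            if x["conf"]<.3: continue
            P=pts(n,d,x["region"])
            print(n,t,round(x["conf"],2),np.round(x["bbox"]),len(P),np.round(np.median(P,0),3) if len(P) else "",np.round(np.percentile(P,[3,97],axis=0),3).tolist() if len(P) else "")
cv2.imwrite("pics/a.png",cv2.resize(ims[0],(800,600))); cv2.imwrite("pics/b.png",cv2.resize(ims[1],(800,600)))
E
```

```text
0.0 [ 0.26067427 -0.51189689  0.23037609] [-8.68716065e-04  9.72421895e-01  2.33227147e-01 -3.65612975e-05]
scene kettle_station 0.94 [250. 202.  74.  57.] 936 [ 0.568 -0.071  0.025] [[0.454, -0.164, 0.008], [0.712, -0.032, 0.031]]
scene dial_top 0.58 [248. 199.  74.  54.] 921 [ 0.571 -0.071  0.025] [[0.463, -0.178, 0.009], [0.711, -0.032, 0.03]]
scene dial 0.7 [245. 148.  64.  87.] 4748 [ 0.614 -0.078  0.158] [[0.583, -0.221, 0.039], [0.716, -0.029, 0.23]]
scene kettle 0.88 [246. 147.  60.  86.] 4658 [ 0.613 -0.077  0.159] [[0.583, -0.219, 0.043], [0.706, -0.029, 0.23]]
scene egg_timer 0.62 [207. 257.  27.  28.] 627 [0.457 0.141 0.041] [[0.441, 0.113, 0.008], [0.494, 0.162, 0.056]]
scene salt_shaker 0.91 [172. 258.  21.  38.] 659 [0.489 0.218 0.055] [[0.48, 0.198, 0.005], [0.52, 0.233, 0.093]]
scene cork 0.45 [200. 291.   7.  18.] 194 [0.394 0.203 0.03 ] [[0.389, 0.191, 0.005], [0.406, 0.211, 0.041]]
side kettle_station 0.64 [280. 194.  53.  62.] 2187 [ 0.522 -0.154  0.026] [[0.452, -0.223, 0.011], [0.643, -0.064, 0.048]]
side dial_top 0.7 [281. 192.  55.  54.] 2159 [ 0.52  -0.154  0.026] [[0.452, -0.223, 0.014], [0.643, -0.067, 0.048]]
side kettle 0.89 [276. 170.  50.  29.] 1065 [ 0.589 -0.115  0.086] [[0.577, -0.182, 0.032], [0.646, -0.04, 0.147]]
side match_box 0.62 [351. 244.  12.  16.] 211 [ 0.406 -0.382  0.014] [[0.382, -0.399, 0.003], [0.434, -0.365, 0.019]]
```

View pics/a.png

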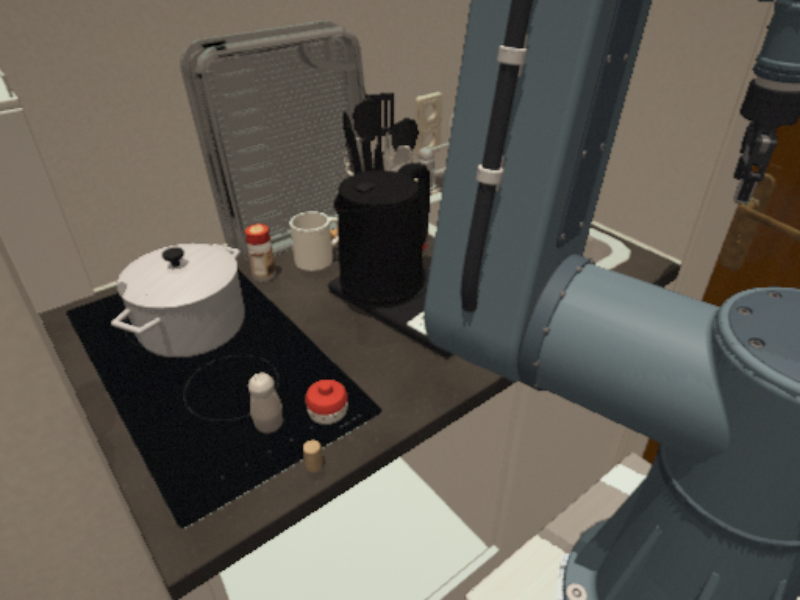

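View pics/b.png

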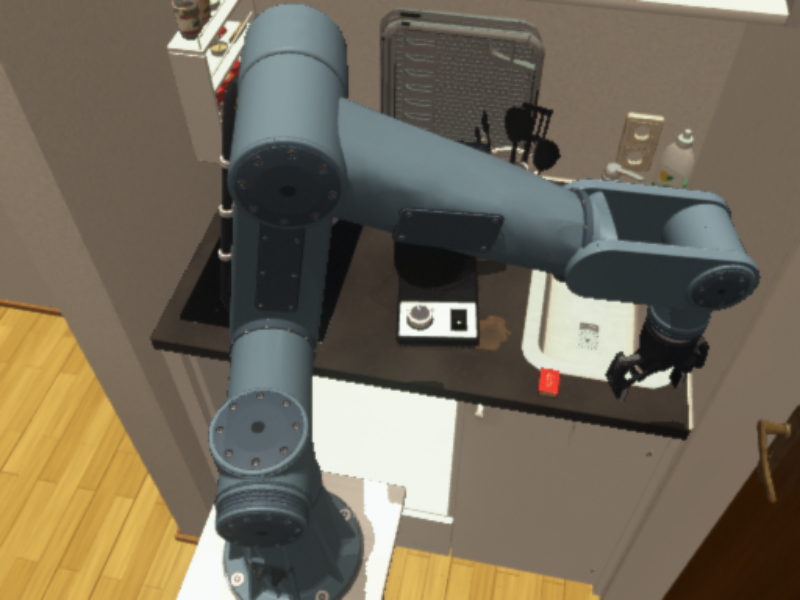

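The scene view shows the kettle mostly hidden behind the arm. The side view shows the station's panel at about (438,320), the dial at (419,316) and the rocker at (459,319), with the match box at (549,382). Next I'll fit the slab pose from the side depth.

Run:
```python
from h import *
d=np.load("d_side.npy"); im=cv2.imread("raw_side.png")
P=pts("side",d,np.ones_like(d,bool)); v,u=np.nonzero(d>0); g=im[v,u].max(1)
box=(P[:,0]>.40)&(P[:,0]<.66)&(P[:,1]>-.27)&(P[:,1]<0)
for nm,s in [("slab",box&(P[:,2]>.016)&(P[:,2]<.06)),("panel",box&(P[:,2]>.018)&(P[:,2]<.034)&(g>120)&(P[:,0]<.57)),("dial",box&(P[:,2]>.042)&(P[:,2]<.055)&(P[:,0]<.55))]:
    Q=P[s]; r=cv2.minAreaRect(Q[:,:2].astype(np.float32)*1000); print(nm,s.sum(),r,np.round(Q.mean(0),4))
# panel edges: front-edge line fit
Q=P[box&(P[:,2]>.016)&(P[:,2]<.034)]
ys=np.arange(-.22,-.07,.005); f=[(y,np.percentile(Q[abs(Q[:,1]-y)<.004][:,0],1)) for y in ys if (abs(Q[:,1]-y)<.004).sum()>5]
print(np.round(f,4).tolist()); print(np.polyfit(*np.array(f).T,1))
for n in ["scene"]:
    D=np.load(f"d_{n}.npy"); 
crop=im[180:240,235:335]; cv2.imwrite("pics/c.png",cv2.resize(crop,(800,480),interpolation=cv2.INTER_CUBIC))
```

```text
slab 2289 ((548.2125854492188, -136.32254028320312), (200.41665649414062, 174.07830810546875), 10.238183975219727) [ 0.5355 -0.145   0.0299]
panel 751 ((508.859375, -148.6794891357422), (97.59310913085938, 154.5175018310547), 9.84740924835205) [ 0.5046 -0.1523  0.0261]
dial 150 ((502.31982421875, -144.81703186035156), (49.26630783081055, 107.8205795288086), 11.157623291015625) [ 0.4942 -0.1165  0.0472]
[[-0.22, 0.4634], [-0.215, 0.4648], [-0.21, 0.4625], [-0.205, 0.4624], [-0.2, 0.4648], [-0.195, 0.464], [-0.19, 0.4639], [-0.185, 0.4616], [-0.18, 0.459], [-0.175, 0.4575], [-0.17, 0.4586], [-0.165, 0.4571], [-0.16, 0.457], [-0.155, 0.455], [-0.15, 0.4537], [-0.145, 0.4516], [-0.14, 0.4522], [-0.135, 0.4519], [-0.13, 0.4513], [-0.125, 0.4482], [-0.12, 0.4475], [-0.115, 0.4487], [-0.11, 0.4467], [-0.105, 0.446], [-0.1, 0.448], [-0.095, 0.4443], [-0.09, 0.4419], [-0.085, 0.4435], [-0.08, 0.4427], [-0.075, 0.4524]]
[-0.15734286  0.43086106]
```

View pics/c.png

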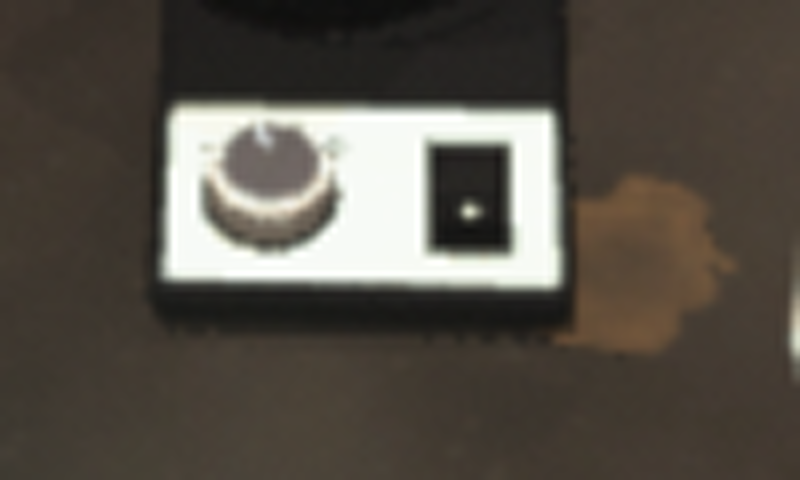

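The crop shows the pointer a little left of straight ahead at about (263,133), with the rocker inlay at (470,210). That suggests the dial starts at two dots. I'll shut the fingers, move to a lookout pose and check from near.

>>> move_arm(series=[[[0, 30, -24, 3, 0.03], [0, 60, -48, 6, 0.06], [0, 90, -72, 9, 0.09], [0, 120, -96, 12, 0.12], [0, 150, -120, 15, 0.15], [0, 180, -144, 18, 0.18], [0, 210, -168, 21, 0.21], [0, 240, -192, 24, 0.24], [0, 270, -216, 27, 0.27], [0, 300, -240, 30, 0.3]]])

```text
time_s: 1.93
eef_pos: [0.4198, -0.1608, 0.2015]
eef_rot: [0.0, 0.996, 0.084, 0.0]
wrist_force: [0.3, -0.5, -0.2]
opening: 0.001
grasp_force: 0.0
```

Run:
```python
from h import *
o=ctrl.get_obs(); print(o["time_s"],o["eef_pos"],o["eef_rot"],o["q"],o["wrist_force"],o["opening"])
c=calibration("wrist"); R=cv2.Rodrigues(np.array(c["rvec"],float))[0]; print("cam",-R.T@np.array(c["tvec"]).ravel(),R[2])
w,dw=camera("wrist"); s,ds=camera("side")
cv2.imwrite("raw_w1.png",w); cv2.imwrite("raw_s1.png",s); np.save("d_w1.npy",dw); np.save("d_s1.npy",ds)
cv2.imwrite("pics/d.png",cv2.resize(np.hstack([w,s[130:322,200:456].repeat(2,0).repeat(2,1)]),(800,300)))
for n,d in(("wrist",dw),("side",ds)):
  for t in ["kettle_station","dial_top","dial","rocker_press","rocker"]:
    for x in outline_of(t,n)[:2]:
        P=pts(n,d,x["region"]); print(n,t,round(x["conf"],2),np.round(x["bbox"]),len(P),np.round(np.median(P,0),3) if len(P) else "")
```

```text
1.9333 [ 0.41984758 -0.16079066  0.20152947] [3.31152668e-04 9.96431154e-01 8.44077763e-02 4.15530815e-04] [-6.30891116e-01 -7.91990257e-02  1.94158562e+00  4.71865789e-05
  1.27814433e+00  7.70874941e-01] [ 0.26460075 -0.49757427 -0.17980516] 0.0014555295372768035
cam [ 0.49228305 -0.14937987  0.34468737] [-0.28675698 -0.04962942 -0.95671697]
wrist kettle_station 0.67 [262.  68. 180. 136.] 22629 [ 0.519 -0.147  0.027]
wrist dial_top 0.9 [261.  68. 183. 135.] 22550 [ 0.519 -0.149  0.027]
wrist dial 0.91 [222.  81.  56.  56.] 2392 [ 0.497 -0.119  0.049]
wrist rocker_press 0.9 [306.  84.  31.  56.] 1492 [ 0.51  -0.195  0.034]
wrist rocker_press 0.59 [449. 204.  54.  53.] 1844 [ 0.412 -0.383  0.015]
wrist rocker 0.97 [305.  86.  28.  55.] 1512 [ 0.51  -0.196  0.034]
side kettle_station 0.79 [280. 189.  55.  74.] 2065 [ 0.513 -0.154  0.026]
side dial_top 0.56 [282. 185.  56.  69.] 2049 [ 0.514 -0.155  0.026]
side dial 0.63 [268. 202.  12.  14.] 167 [ 0.487 -0.115  0.047]
side rocker_press 0.54 [292. 204.   8.  13.] 81 [ 0.512 -0.192  0.034]
side rocker 0.42 [295. 204.   8.   9.] 69 [ 0.516 -0.191  0.033]
```

View pics/d.png

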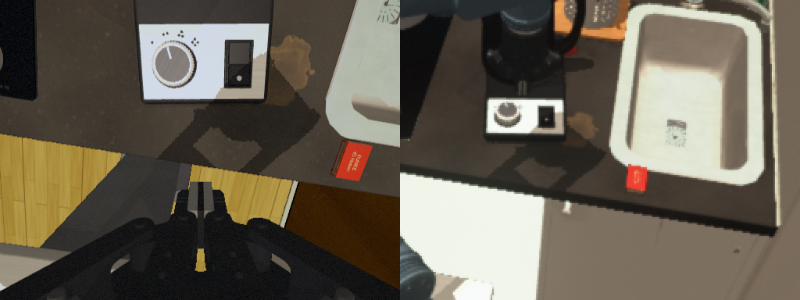

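The wrist view shows the dial at about (174,62) in the half-scale picture and the rocker at (238,62), with the fingers shut at (200,200). Next come an enlarged crop and precise fits.

Run:
```python
from h import *
w=cv2.imread("raw_w1.png"); d=np.load("d_w1.npy")
cv2.imwrite("pics/e.png",cv2.resize(w[20:140,170:350],(780,520),interpolation=cv2.INTER_CUBIC))
P=pts("wrist",d,np.ones_like(d,bool)); v,u=np.nonzero(d>0); g=w[v,u].min(1)
box=(P[:,0]>.42)&(P[:,0]<.60)&(P[:,1]>-.26)&(P[:,1]<-.04)
s=box&(P[:,2]>.02)&(P[:,2]<.032)&(g>110); Q=P[s]; r=cv2.minAreaRect(Q[:,:2].astype(np.float32)*1000); print("panel",s.sum(),r,np.median(Q[:,2]))
sl=box&(P[:,2]>.018)&(P[:,2]<.04)
a=np.deg2rad(10)
for it in range(3):
    X=np.array([np.cos(a),np.sin(a)]);Y=np.array([-X[1],X[0]])
    q=P[sl][:,:2]; px,py=q@X,q@Y
    b=np.arange(py.min()+.01,py.max()-.01,.006); f=np.array([(y,px[abs(py-y)<.003].min()) for y in b if (abs(py-y)<.003).sum()>5]); k=np.polyfit(*f.T,1); a-=np.arctan(k[0])
    fx=np.median(f[:,1]); mid=[np.percentile(py,.5),np.percentile(py,99.5)]
    print("yaw",np.degrees(a),"front",fx,"y",mid,"origin",X*(fx+.048)+Y*np.mean(mid))
O=X*(fx+.048)+Y*np.mean(mid)
dm=box&(P[:,2]>.043)&(P[:,2]<.055)
Q=P[dm]; L=(Q[:,:2]-O)@np.array([X,Y]).T
dd=L[:,1]>0; c,rad=cv2.minEnclosingCircle(L[dd].astype(np.float32)*1000); print("dial local",c,rad,"world",O+X*c[0]/1e3+Y*c[1]/1e3,np.median(Q[dd][:,2]))
# pointer
C=np.array(c)/1e3; pl=(P[:,:2]-O)@np.array([X,Y]).T-C; rr=np.hypot(*pl.T)
m=box&(rr<.019)&(P[:,2]>.04); gg=g[m].astype(float); ww=np.clip(gg-np.percentile(gg,85),0,None)
ms=m&(g>np.percentile(gg,93)); z=pl[ms]; print("pointer centroid",np.average(pl[m],axis=0,weights=ww),np.degrees(np.arctan2(*np.average(pl[m],axis=0,weights=ww)[::-1])),np.percentile(gg,[10,50,85,93,99]))
rm=sl&(g<60)|(box&(P[:,2]>.03)&(P[:,2]<.044)); l=(P[rm][:,:2]-O)@np.array([X,Y]).T; k=(abs(l[:,0])<.03)&(abs(l[:,1]+.042)<.02); print("rocker",np.percentile(l[k],[2,50,98],axis=0))
```

```text
panel 10479 ((504.53436279296875, -153.71859741210938), (87.6597900390625, 153.5006103515625), 9.805665969848633) 0.02710690198807246
yaw 10.152803415827288 front 0.420346318520308 y [np.float64(-0.3192733626401247), np.float64(-0.15897080504210065)] origin [ 0.5027542 -0.1541618]
yaw 10.147881070528369 front 0.4196337522681841 y [np.float64(-0.3206103074930118), np.float64(-0.16026407930100206)] origin [ 0.50269396 -0.15424057]
yaw 10.147903899663714 front 0.4196481198950676 y [np.float64(-0.3205695631631407), np.float64(-0.16022275987772777)] origin [ 0.50268762 -0.15424083]
dial local (-0.32746922969818115, 35.915565490722656) 24.739185333251953 world [ 0.49603733 -0.11894482] 0.04878058181865553
pointer centroid [0.0070905  0.00218356] 17.1164701111074 [118. 121. 124. 127. 208.]
rocker [[-0.02685558 -0.05800022]
 [ 0.00057461 -0.04139209]
 [ 0.02601633 -0.02559668]]
```

View pics/e.png

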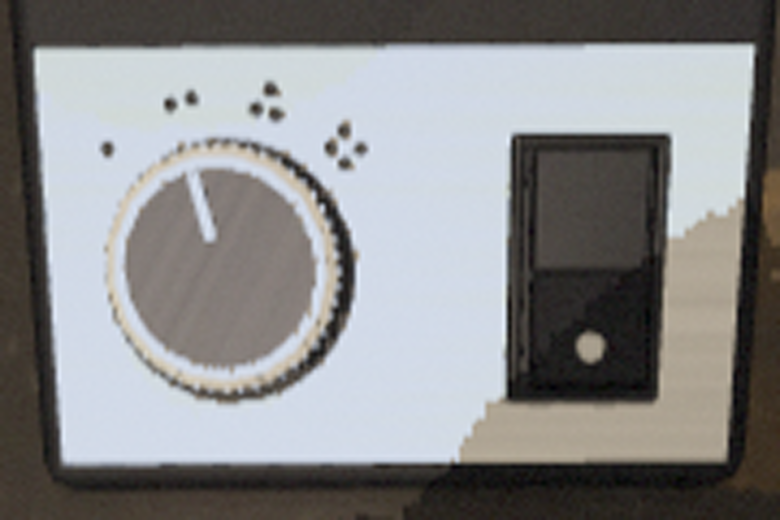

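The pointer stands at the two dots (crop (200,205), measured 17° left of base +x), so one click is needed. I'll descend beside the rim.

>>> move_arm(series=[[[0, 5, -3, 18, 0], [0, 10, -6, 36, -0.008], [0, 15, -9, 56, -0.008], [0, 20, -12, 76, -0.008], [0, 25, -15, 96, -0.008], [0, 30, -18, 116, -0.008], [0, 37, -21, 134, -0.008], [0, 37, -21, 150, -0.008], [0, 37, -21, 162, -0.008], [0, 37, -21, 167, -0.008]]])

```text
time_s: 3.37
eef_pos: [0.451, -0.1352, 0.0325]
eef_rot: [-0.001, 0.996, 0.089, -0.001]
wrist_force: [0.3, -0.3, -0.6]
opening: -0.0
grasp_force: 0.0
```

```bash
cat > st.py <<'E'
from h import *
C=np.array([.4960,-.1189]);X=np.array([.9844,.1762]);Y=np.array([-.1762,.9844])
def st():
    o=ctrl.get_obs(); p=o["eef_pos"][:2]-C; f=o["wrist_force"]; print("t",o["time_s"],"loc mm",np.round([1e3*p@X,1e3*p@Y,1e3*o["eef_pos"][2]],2),"F loc",np.round([f[:2]@X,f[:2]@Y,f[2]],2),"op",o["opening"])
def snap(name,r=(0,384,0,512)):
    w,d=camera("wrist"); w=w[r[0]:r[1],r[2]:r[3]]; k=min(800/w.shape[1],600/w.shape[0]); cv2.imwrite(f"pics/{name}.png",cv2.resize(w,None,fx=k,fy=k,interpolation=cv2.INTER_CUBIC)); return d
E
python3 -c "
from st import *
st(); snap('f',(60,384,60,470))"
```

```text
t 3.3667 loc mm [-47.13  -8.12  32.47] F loc [ 0.25 -0.39 -0.59] op -0.00021149911063548054
```

View pics/f.png

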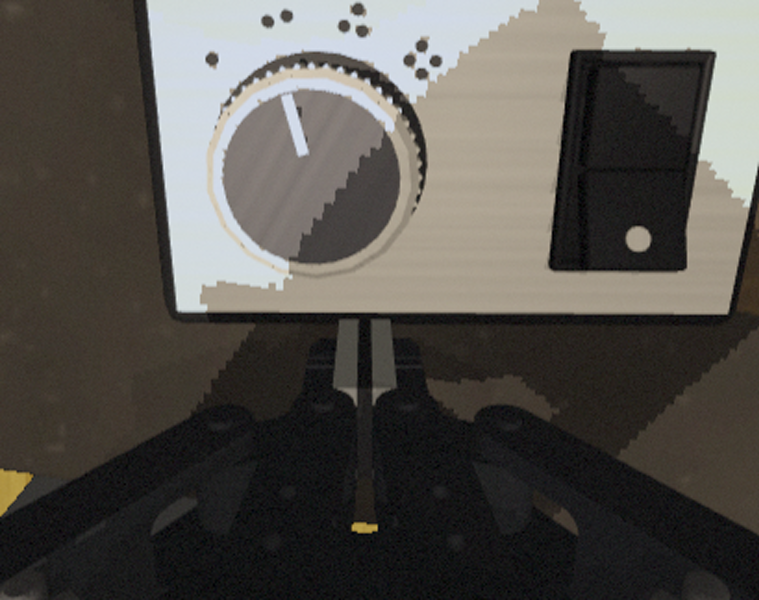

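The fingertips are level with the rim on the robot's side, at column 362 against the dial centre at 318, and nothing is touching. I'll close in.

>>> move_arm(series=[[[0, 1, 0, 0, 0], [0, 2, 0, 0, 0], [0, 3, 0, 0, 0], [0, 4, 0, 0, 0], [0, 5, 0, 0, 0], [0, 6, 0, 0, 0], [0, 7, 0, 0, 0], [0, 7, 0, 0, 0], [0, 7, 0, 0, 0], [0, 7, 0, 0, 0]]])

```text
time_s: 4.25
eef_pos: [0.4591, -0.1342, 0.0343]
eef_rot: [-0.0, 0.996, 0.089, -0.0]
wrist_force: [0.8, 0.1, 0.1]
opening: 0.001
grasp_force: 0.0
```

```bash
python3 -c "
from st import *
st()"
```

```text
t 4.25 loc mm [-39.05  -8.56  34.27] F loc [ 0.78 -0.04  0.05] op 0.0014019722701415704
```

>>> move_arm(series=[[[0, 0.5, -1, 0, 0], [0, 1, -2, 0, 0], [0, 1.5, -2, 0, 0], [0, 2, -2, 0, 0], [0, 2.5, -2, 0, 0], [0, 3, -2, 0, 0], [0, 3.4, -2, 0, 0], [0, 3.7, -2, 0, 0], [0, 4, -2, 0, 0], [0, 4, -2, 0, 0]]])

```text
time_s: 5.08
eef_pos: [0.4627, -0.1316, 0.0343]
eef_rot: [-0.0, 0.996, 0.089, 0.0]
wrist_force: [0.3, -0.3, 0.1]
opening: 0.002
grasp_force: 0.0
```

```bash
python3 -c "
from st import *
st()"
```

```text
t 5.0833 loc mm [-34.97  -6.61  34.29] F loc [ 0.2  -0.3   0.13] op 0.0015162934610049809
```

>>> move_arm(series=[[[0, 0.2, 0, 0, 0], [0, 0.4, 0, 0, 0], [0, 0.6, 0, 0, 0], [0, 0.8, 0, 0, 0], [0, 1, 0, 0, 0], [0, 1.2, 0, 0, 0], [0, 1.4, 0, 0, 0], [0, 1.5, 0, 0, 0], [0, 1.5, 0, 0, 0], [0, 1.5, 0, 0, 0]]])

```text
time_s: 5.92
eef_pos: [0.4642, -0.1313, 0.0343]
eef_rot: [-0.0, 0.996, 0.089, -0.0]
wrist_force: [0.1, 0.8, 0.5]
opening: 0.002
grasp_force: 0.0
```

```bash
python3 -c "
from st import *
st()"
```

```text
t 5.9167 loc mm [-33.52  -6.6   34.28] F loc [0.21 0.79 0.47] op 0.002131548263629854
```

>>> move_arm(series=[[[0, 0.3, 0, 0, 0], [0, 0.6, 0, 0, 0], [0, 0.9, 0, 0, 0], [0, 1.2, 0, 0, 0], [0, 1.4, 0, 0, 0], [0, 1.6, 0, 0, 0], [0, 1.8, 0, 0, 0], [0, 2, 0, 0, 0], [0, 2, 0, 0, 0], [0, 2, 0, 0, 0]]])

```text
time_s: 6.75
eef_pos: [0.4659, -0.131, 0.0342]
eef_rot: [-0.0, 0.996, 0.089, -0.0]
wrist_force: [-1.6, -0.7, 0.4]
opening: 0.003
grasp_force: 0.8
```

```bash
python3 -c "
from st import *
st(); snap('g',(60,260,150,400))"
```

```text
t 6.75 loc mm [-31.72  -6.59  34.24] F loc [-1.65 -0.38  0.38] op 0.003167349496577843
```

View pics/g.png

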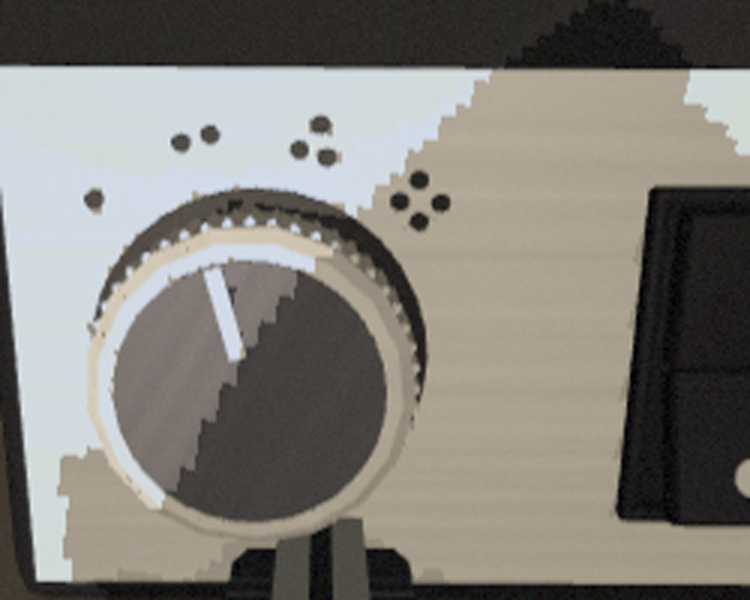

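The finger just touches the rim, at picture row 535, with 1.7 N. I'll press slightly more.

>>> move_arm(series=[[[0, 0.1, 0, 0, 0], [0, 0.2, 0, 0, 0], [0, 0.3, 0, 0, 0], [0, 0.4, 0, 0, 0], [0, 0.5, 0, 0, 0], [0, 0.6, 0, 0, 0], [0, 0.6, 0, 0, 0], [0, 0.6, 0, 0, 0], [0, 0.6, 0, 0, 0], [0, 0.6, 0, 0, 0]]])

```text
time_s: 7.63
eef_pos: [0.4661, -0.1309, 0.0342]
eef_rot: [-0.0, 0.996, 0.089, -0.001]
wrist_force: [-5.3, -1.8, 3.1]
opening: 0.002
grasp_force: 2.9
```

```bash
python3 -c "
from st import *
st()"
```

```text
t 7.6333 loc mm [-31.52  -6.54  34.16] F loc [-5.58 -0.85  3.09] op 0.001985491135853187
```

>>> move_arm(series=[[[0, 0, -0.6, 0, 0], [0, 0, -1.2, 0, 0], [0, 0, -1.8, 0, 0], [0, 0, -2.4, 0, 0], [0, 0, -3, 0, 0], [0, 0, -3.6, 0, 0], [0, 0, -4, 0, 0], [0, 0, -4.4, 0, 0], [0, 0, -4.8, 0, 0], [0, 0, -5, 0, 0]]])

```text
time_s: 8.47
eef_pos: [0.4647, -0.1261, 0.0341]
eef_rot: [-0.0, 0.996, 0.089, -0.001]
wrist_force: [-8.7, -3.3, 4.1]
opening: 0.001
grasp_force: 4.0
```

```bash
cat >> st.py <<'E'
def dialang():
    w,d=camera("wrist"); g=w.min(2)
    P=pts("wrist",d,np.ones_like(d,bool)); v,u=np.nonzero(d>0); gg=g[v,u].astype(float)
    q=(P[:,:2]-C); l=np.c_[q@X,q@Y]; m=(np.hypot(*l.T)<.018)&(P[:,2]>.042)
    Q=l[m]; s=gg[m]; B=Q[s>190]
    vx,vy,x0,y0=cv2.fitLine(B.astype(np.float32),cv2.DIST_L2,0,.01,.01).ravel() if len(B)>5 else (0,0,0,0)
    t=np.degrees(np.arctan2(vy,vx)); print("pointer n",len(B),"centroid",np.round(B.mean(0)*1e3,1) if len(B) else "","line deg left of +x",t,"dial rad?",.785-np.radians(t))
    return w
E
python3 -c "
from st import *
st(); dialang()"
```

```text
t 8.4667 loc mm [-32.04  -1.57  34.12] F loc [-9.11 -1.7   4.14] op 0.0008228179816450153
pointer n 46 centroid [15.6  3.5] line deg left of +x -4.22294 dial rad? 0.8587042
```

```bash
python3 - <<'E'
s=open('st.py').read()
s=s.replace("<.018)","<.0165)").replace("s=gg[m]; B=Q[s>190]","s=gg[m]; B=Q[s>max(135,np.median(s)+40)]")
s=s.replace('"dial rad?",.785-np.radians(t))','"dial rad?",.785-np.radians(t),"by centroid",.785-np.arctan2(*B.mean(0)[::-1]) if len(B) else "",np.percentile(s,[5,50,90,95,99])); r=(P[:,2]>.044)&(P[:,2]<.053)&(np.hypot(*l.T)<.03); print("dial circle",cv2.minEnclosingCircle(l[r].astype(np.float32)*1e3))')
open('st.py','w').write(s)
E
python3 -c "
from st import *
w=dialang(); cv2.imwrite('raw_w2.png',w)"
```

```text
pointer n 103 centroid [12.2  3. ] line deg left of +x 4.6099615 dial rad? 0.704541 by centroid 0.5432772046031686 [ 15.  63. 112. 116. 153.]
dial circle ((-1.8734312057495117, 0.657191276550293), 28.695037841796875)
```

```bash
python3 -c "
import cv2; w=cv2.imread('raw_w2.png')[60:260,130:380]; cv2.imwrite('pics/h.png',cv2.resize(w,(750,600),interpolation=cv2.INTER_CUBIC))"
```

```text
(no output)
```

View pics/h.png

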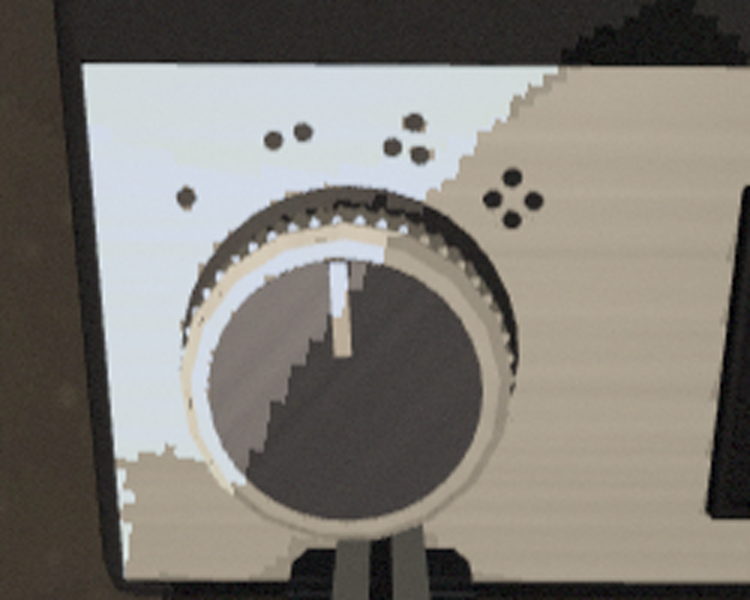

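The pointer now stands nearly straight ahead at (342,310), so the dial is at about 0.72 and rolling without slip. I'll carry on with a little less pressure.

>>> move_arm(series=[[[0, -0.1, -0.7, 0, 0], [0, -0.2, -1.4, 0, 0], [0, -0.3, -2.1, 0, 0], [0, -0.3, -2.8, 0, 0], [0, -0.3, -3.5, 0, 0], [0, -0.3, -4.2, 0, 0], [0, -0.3, -4.9, 0, 0], [0, -0.3, -5.5, 0, 0], [0, -0.3, -6, 0, 0], [0, -0.3, -6, 0, 0]]])

```text
time_s: 9.4
eef_pos: [0.4636, -0.1197, 0.0339]
eef_rot: [-0.0, 0.996, 0.089, -0.001]
wrist_force: [-4.5, -0.6, 2.3]
opening: 0.002
grasp_force: 2.7
```

```bash
python3 -c "
from st import *
st(); w=dialang(); cv2.imwrite('raw_w3.png',w)"
```

```text
t 9.4 loc mm [-32.     4.92  33.95] F loc [-4.55  0.22  2.26] op 0.002142991142641416
pointer n 110 centroid [12.3 -0.1] line deg left of +x -13.616865 dial rad? 1.0226592 by centroid 0.7960510198667986 [ 14.  63.  66.  68. 153.]
dial circle ((-1.4245132207870483, 1.9811346530914307), 27.781593322753906)
```

The pointer line is at about 1.02 rad with nearly no tangential force, so the dial is in at three dots. I'll back straight off, lift and go over the rocker.

>>> move_arm(series=[[[0, -3, 0, 0, 0], [0, -8, 0, 0, 0], [0, -14, 0, -8, 0], [0, -14, 0, -22, 0], [0, -14, 5, -36, 0], [0, -10, 22, -40, 0], [0, 0, 42, -40, 0], [0, 8, 62, -40, 0], [0, 14, 80, -40, 0], [0, 14, 83, -40, 0]]])

```text
time_s: 10.28
eef_pos: [0.4952, -0.2024, 0.0752]
eef_rot: [0.001, 0.996, 0.089, 0.002]
wrist_force: [-0.9, 0.3, 0.1]
opening: -0.004
grasp_force: 0.0
```

```bash
python3 -c "
from st import *
st(); w=dialang(); cv2.imwrite('raw_w4.png',w); k=w[20:320,40:440]; cv2.imwrite('pics/i.png',cv2.resize(k,(800,600)))
d=camera('wrist')[1]
P=pts('wrist',d,np.ones_like(d,bool)); q=P[:,:2]-C; l=np.c_[q@X,q@Y]
s=(P[:,2]>.044)&(P[:,2]<.053)&(np.hypot(*l.T)<.03)&(l[:,0]>-30); print(np.percentile(l[s]*1e3,[1,99],axis=0))
for t in ['rocker_press','rocker','dial']:
  for x in outline_of(t,'wrist')[:1]:
    p=pts('wrist',d,x['region']); a=(p[:,:2]-C); print(t,x['conf'],np.round(x['bbox']),np.round(1e3*np.percentile(np.c_[a@X,a@Y,p[:,2]],[3,50,97],axis=0),1).tolist())
"
```

```text
t 10.2833 loc mm [-15.53 -82.01  75.23] F loc [-0.83  0.45  0.1 ] op -0.004097827405536075
pointer n 133 centroid [ 6.2 -4.2] line deg left of +x 39.180786 dial rad? 0.10116631 by centroid 1.3790069600926294 [101. 105. 110. 149. 210.]
dial circle ((0.8731207251548767, 3.4968862533569336), 24.683542251586914)
[[-20.54503367 -18.99408259]
 [ 23.90027547  25.24981223]]
rocker_press 0.62 [246. 188.  42.  79.] [[-21.9, -84.3, 31.5], [0.1, -72.7, 33.5], [23.8, -61.1, 41.0]]
rocker 0.85 [245. 192.  41.  85.] [[-21.5, -83.7, 31.6], [-0.2, -72.2, 33.5], [23.2, -60.7, 40.8]]
dial 0.92 [114. 192.  96.  88.] [[-18.6, -17.4, 33.3], [3.6, 2.1, 48.2], [22.9, 24.8, 49.6]]
```

View pics/i.png

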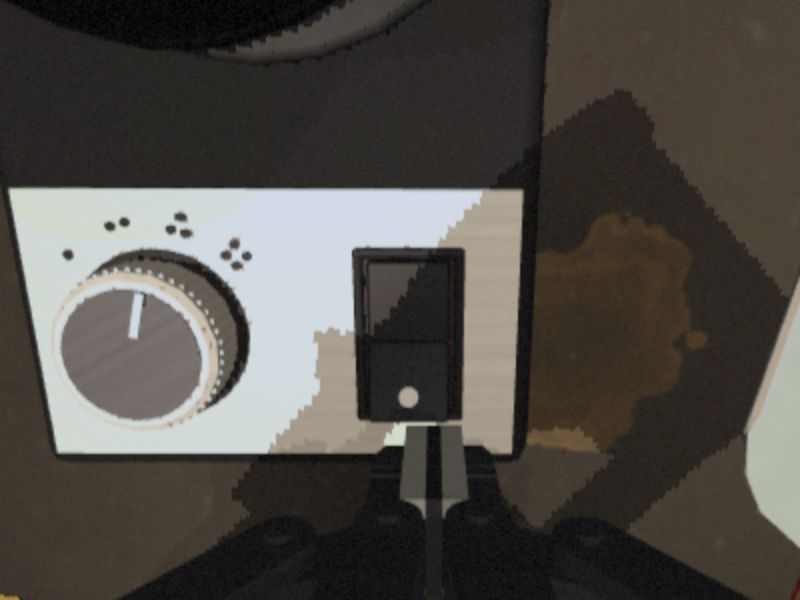

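```bash
cat > fit.py <<'E'
from h import *
def fit(w,d):
    P=pts("wrist",d,np.ones_like(d,bool)); v,u=np.nonzero(d>0); g=w[v,u].min(1).astype(float)
    box=(P[:,0]>.42)&(P[:,0]<.62)&(P[:,1]>-.27)&(P[:,1]<-.03); a=np.deg2rad(10.15); X=np.array([np.cos(a),np.sin(a)]);Y=np.array([-X[1],X[0]])
    # kettle-side edge of the bright panel + its left/right edges
    top=box&(P[:,2]>.044)&(P[:,2]<.054)&(P[:,1]>-.17)&(P[:,0]>.46)
    T=P[top]; n,lab=cv2.connectedComponents(np.zeros((1,1),np.uint8))
    # dial top: plane at max height
    T=T[T[:,2]>np.median(T[:,2])-.002]; L=np.c_[T[:,:2]@X,T[:,:2]@Y]; c,r=cv2.minEnclosingCircle(L.astype(np.float32)*1e3); c=np.array(c)/1e3; print("dial c world",X*c[0]+Y*c[1],"r",r,"z",np.median(T[:,2]))
    l=np.c_[P[:,:2]@X,P[:,:2]@Y]-c; m=(np.hypot(*l.T)<.0175)&top; s=g[m]; B=l[m][s>np.median(s)+45]
    f=cv2.fitLine(B.astype(np.float32),cv2.DIST_L2,0,.01,.01).ravel(); t=np.arctan(f[1]/f[0]); print("n",len(B),"line rad",.785-t,"centroid rad",.785-np.arctan2(*B.mean(0)[::-1]),B.mean(0)*1e3)
    sl=box&(P[:,2]>.018)&(P[:,2]<.034); q=np.c_[P[sl][:,:2]@X,P[sl][:,:2]@Y]; gg=g[sl]
    pn=q[gg>100]; print("panel rect",cv2.minAreaRect((pn@np.array([X,Y])).astype(np.float32)*1e3))
E
python3 - <<'E'
from fit import *
w0=cv2.imread("raw_w1.png"); w,d=camera("wrist"); fit(w,d)
E
```

```text
dial c world [ 0.53969913 -0.13409643] r 69.03761291503906 z 0.04913332728331089
  return _methods._mean(a, axis=axis, dtype=dtype,
  ret = ret.dtype.type(ret / rcount)
Traceback (most recent call last):
  File "fit.py", line 11, in fit
    f=cv2.fitLine(B.astype(np.float32),cv2.DIST_L2,0,.01,.01).ravel(); t=np.arctan(f[1]/f[0]); print("n",len(B),"line rad",.785-t,"centroid rad",.785-np.arctan2(*B.mean(0)[::-1]),B.mean(0)*1e3)
      ~~~~~~~~~~~^^^^^^^^^^^^^^^^^^^^^^^^^^^^^^^^^^^^^^^^^^^^
cv2.error: OpenCV(4.12.0) /io/opencv/modules/imgproc/src/linefit.cpp:50: error: (-215:Assertion failed) count > 0 in function 'fitLine2D_wods'
```

```bash
sed -i 's/top=box&.*/top=(np.hypot(P[:,0]-.496,P[:,1]+.119)<.033)\&(P[:,2]>.044)\&(P[:,2]<.054)/; /connectedComp/s/; n,lab.*//' fit.py
python3 - <<'E'
from fit import *
w,d=camera("wrist"); cv2.imwrite("raw_w5.png",w); fit(w,d)
E
```

```text
dial c world [ 0.49780775 -0.11650315] r 23.93582534790039 z 0.049089216787904955
n 98 line rad 1.0583038 centroid rad 1.0322815708516038 [11.35087153 -2.86550769]
panel rect ((505.07550048828125, -150.62632751464844), (87.6987533569336, 153.8640594482422), 9.872820854187012)
```

The dial reads 1.05, which is three dots, and the base is in place. The inlay lies at (408,397), about 6 mm left of the fingers. I'll move over and lower to just above it.

>>> move_arm(series=[[[0, 0, -3, 0, 0], [0, 0, -6, 0, 0], [0, -1, -6, 4, 0], [0, -1, -6, 9, 0], [0, -1, -6, 14, 0], [0, -1, -6, 19, 0], [0, -1, -6, 24, 0], [0, -1, -6, 28, 0], [0, -1, -6, 29, 0], [0, -1, -6, 29, 0]]])

```text
time_s: 11.47
eef_pos: [0.4906, -0.1934, 0.0447]
eef_rot: [-0.0, 0.996, 0.089, -0.0]
wrist_force: [0.6, -0.0, -0.8]
opening: 0.001
grasp_force: 0.0
```

Run:
```python
from st import *
st(); w,d=camera("wrist"); cv2.imwrite("pics/j.png",cv2.resize(w[120:320,140:390],(750,600),interpolation=cv2.INTER_CUBIC))
```

```text
t 11.4667 loc mm [-18.42 -72.39  44.68] F loc [ 0.6  -0.11 -0.84] op 0.0009689124109719591
```

View pics/j.png

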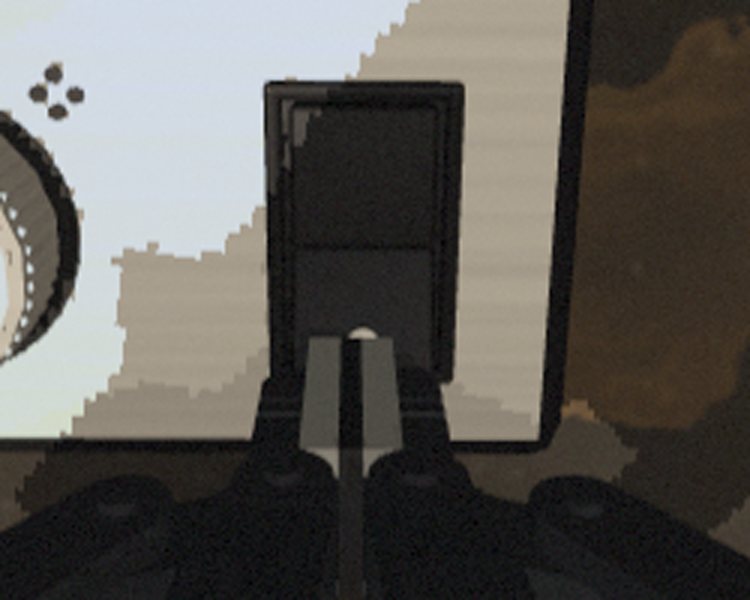

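The fingertips sit over the inlay at (363,333), about 2 mm left of it. I'll correct that and press down to z ≈ 35 mm.

>>> move_arm(series=[[[0, 1.5, 1, 0, 0], [0, 3, 2, 1, 0], [0, 3, 2, 2, 0], [0, 3, 2, 3.2, 0], [0, 3, 2, 4.4, 0], [0, 3, 2, 5.6, 0], [0, 3, 2, 6.8, 0], [0, 3, 2, 8, 0], [0, 3, 2, 9.2, 0], [0, 3, 2, 10, 0]]])

```text
time_s: 12.35
eef_pos: [0.4942, -0.1948, 0.035]
eef_rot: [-0.0, 0.996, 0.089, -0.0]
wrist_force: [0.5, -0.3, -0.2]
opening: -0.004
grasp_force: 0.0
```

Run:
```python
from st import *
st()
```

```text
t 12.35 loc mm [-15.13 -74.4   34.99] F loc [ 0.41 -0.36 -0.23] op -0.0040058960329293165
```

No force remains at z = 35 mm, so the rocker has snapped over. I'll lift away and check.

>>> move_arm(series=[[[0, 0, 0, -4, 0], [0, 0, 0, -12, 0], [0, 0, 0, -25, 0], [0, 0, 0, -40, 0], [0, -10, 0, -60, 0], [0, -25, 0, -80, 0], [0, -40, 0, -100, 0], [0, -55, 0, -120, 0], [0, -60, 0, -130, 0], [0, -60, 0, -130, 0]]])

```text
time_s: 13.18
eef_pos: [0.4361, -0.207, 0.1684]
eef_rot: [0.002, 0.996, 0.089, 0.002]
wrist_force: [0.4, -0.2, 0.6]
opening: 0.001
grasp_force: 0.0
```

Run:
```python
from fit import *
w,d=camera("wrist"); fit(w,d)
P=pts("wrist",d,np.ones_like(d,bool)); a=np.deg2rad(10.15);X=np.array([np.cos(a),np.sin(a)]);Y=np.array([-X[1],X[0]]); q=P[:,:2]-[.4960,-.1189]; l=np.c_[q@X,q@Y]*1e3
for x in (-20,-16,-8,8,16,20):
    s=(abs(l[:,0]-x)<2)&(abs(l[:,1]+77)<6); print("rocker x",x,"z",round(1e3*np.median(P[s,2]),1))
cv2.imwrite("raw_w6.png",w); print(ctrl.get_obs()["time_s"],calibration("wrist")["tvec"])
uv=proj("wrist",[[.5,-.153,.03]])[0]; print(uv)
for n in ["scene","side"]:
    im,dd=camera(n)
    for t in ["kettle","egg_timer","salt_shaker","cork","match_box"]:
        for r in outline_of(t,n)[:1]:
            Q=pts(n,dd,r["region"]); print(n,t,round(r["conf"],2),np.round(np.median(Q,0),3) if len(Q) else "")
```

```text
dial c world [ 0.49675907 -0.11571048] r 23.90556526184082 z 0.04742999252984981
n 49 line rad 1.0583255 centroid rad 1.0351582770957903 [11.53673576 -2.94775741]
panel rect ((505.40972900390625, -150.18551635742188), (87.08293151855469, 153.6360626220703), 9.781843185424805)
rocker x -20 z 32.2
rocker x -16 z 32.3
rocker x -8 z 31.9
rocker x 8 z 34.7
rocker x 16 z 37.6
rocker x 20 z 39.2
13.2333 [-0.28133126  0.35678107  0.43079854]
[206.20871772  95.78952015]
scene kettle 0.97 [ 0.621 -0.056  0.16 ]
scene egg_timer 0.59 [ 0.399 -0.379  0.013]
scene salt_shaker 0.68 [0.489 0.218 0.054]
scene cork 0.7 [0.394 0.202 0.03 ]
scene match_box 0.47 [ 0.398 -0.379  0.014]
side kettle 0.65 [ 0.588 -0.093  0.123]
side egg_timer 0.78 [0.457 0.128 0.041]
side salt_shaker 0.68 [0.488 0.207 0.057]
side cork 0.56 [0.393 0.196 0.032]
side match_box 0.6 [ 0.405 -0.382  0.013]
```

```bash
python3 -c "
from bench import order; print(order.hand_in())"
```

```text
the job is handed in; nothing more can be done
None
```

The job is handed in: the dial measured 1.05 rad (three dots), then the rocker was pressed on and stayed level, with the fingers clear of everything; the base read about 3 mm off its first measured position, within or near camera error, so a slight shift is possible.

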